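# Index the pedal table and let the drop pin lock it

### The arm

A 7-joint arm with a two-finger parallel gripper is mounted at the origin on a cart in front of the work surface, level with it; the furniture and walls round the work are solid. World frame = base frame: x ahead of the robot, y to its left, z up, the work surface at z = 0. Lengths are in m, angles in rad, forces in N, time in s.
With the tool pointing down it reaches from about 0.4 to 0.9 m from the base axis. Payload 5.5 kg.
Tool frame: the origin (TCP) lies midway between the tips of the shut fingers; the grasp point (between the pads) lies 19 mm behind it; y points along the fingers, z is the direction in which the jaws open and shut, and the axes are right-handed (so a half turn about y gives the same grasp; the last joint's range is limited). The gripper opens to 85 mm and grips with 20 to 120 N. Pads are 22 mm wide; open, the fingers measure 114 mm over their backs; the gripper's body (76 mm by 85 mm) begins 54 mm behind the grasp point. The pads swing forward as they close: fully open they stand 13 mm farther back than shut.
Start: joints at [1.544, 0.501, -0.427, 1.55, 0.221, 1.138, -0.21], TCP at [0.186, -0.623, 0.231] pointing down, gripper open.
Joint ranges: [-2.88, 2.88], [-0.31, 2.03], [-1.54, 1.56], [0.2, 2.42], [-1.41, 4.55], [0.19, 2.02], [-2.57, 2.57]. Speed limits (rad/s): [2.57, 2.57, 3.14, 3.14, 3.14, 3.14, 3.14].

### API

Orientations are given as a 3x3 rotation matrix whose columns are the frame's x, y, z axes.
In Python, from workcell import sensors, camera, camera_info, manip gives the robot as it stands.
- The arm moves only by the shell command python3 -m pendant 'ROWS' [FORCE]. ROWS is JSON, a list of rows, each a list of 7 numbers: the turn, a rotation vector about the tool's x, y, z as a fraction of full scale, then the shift along the tool's x, y, z as a fraction of full scale, then the closure, from 0 (fully open) to 1 (shut). In form: [[ax, ay, az, x, y, z, grip], ...]. A call has 1 to 8 rows; each row shifts and turns the commanded pose from where the row before left it, along the tool's axes as they then stand; what a row does not reach is not made up. Full scale, the value 1, is 30 mm for a shift and 0.15 rad for a turn. A row lasts 1/8 s, in which the tool goes at most 62.5 mm and 10.7 degrees, less where a joint would pass 70% of its speed; a pose out of reach is approached as far as the arm can. A call with a number of a shift or a turn outside -1 to 1 is refused whole. A call with a gripper value outside its range is refused whole. The fingers move at their own pace and stop on an object; FORCE is the grip in N (left out, the last holds). Time passes only in rows, so rows that do not move let the fingers close. It gives the time, the measured TCP pose, the force and the opening at its end, in the units of the state.
- sensors.sense(): the state, without advancing time (a new reading comes with each control period).
- camera(name): name is "scene" or "top" or "wrist"; returns the picture (420x560x3 uint8, red, green, blue); there is no depth.
- camera_info(name): a dict with "K" (3x3 intrinsics, pixels), "dist_coeffs" ([k1, k2, p1, p2, k3] as OpenCV has them; the pictures are not rectified), "xyz" and "attitude" of the camera in the world. Camera axes: x right, y down, z forward; pixel columns grow to the right and rows downward; lengths in m; the calibration is good to about 2 mm. A picture is of the moment at which its call begins: read the wrist's pose just before it. camera_info takes no time and is no camera call; for the wrist camera it gives the pose at the moment of the call.
- manip.job_done(): hands the job in, once; it reports no verdict.
The state is a dict: "time_s": time; "joints": joint angles; "joint_vel": joint speeds; "tau": joint torques, N m; "eef_pos": TCP position; "tool_rot": TCP orientation; "force": force on the tool from outside, world axes, zero at the start; "moment": the same for the moment, N m; "grip_width": finger opening in m.
Only numpy, scipy, OpenCV 4.12 (cv2) and the standard library are available. Lean on these libraries where they do the work, as an engineer would, in place of code of your own. Each camera call takes 0.05 s, during which the arm holds its last target.

### The job

Turn the round index table by one of its black handle posts until the black spindle end of the lime pedal nearly points at the red arrow on the bracket; then take the red-knobbed drop pin from its socket and stand it in the bracket's guide hole, so that its foot rests on the table. Ease the table slowly on by a handle until the pin drops fully into the hole at the spindle end, and then lean on the handle against the pin with about 10 N for a second, to prove that it locks without straining it. Finally let go of everything; leave the other things on the bench alone.

Things in the scene. Friction and masses are not known exactly. Their poses are not given: they have to be found in the camera images.
- index_base: Fixed blue base of the index table, 216 mm wide, bolted down. Origin on the bench under the table's axis; x points from the axis to the guide bracket (away from the robot, within 20 degrees), z up. The bracket stands outside the table at +x and overhangs its rim; its top, 79 mm up, carries a red arrow pointing at the axis. The blue 30 x 30 mm park socket, top 60 mm up, bore 16 mm, is at y = -141 mm.
- dial_axis (a point): The table's axis at the height of its face, 46 mm above the bench. The table is 234 mm across and 16 mm thick. Its outer ring carries four 14 mm holes every 90 degrees on a radius of 102 mm; the right one, with a red mark, is at the spindle end, and the pin would also drop into the three wrong ones. The ring is clamped on the table anywhere up to 0.09 rad off true, which is not measured.
- guide_mouth (a point): Centre of the upper mouth of the vertical guide hole in the bracket, at (102, 0, 79) mm in the base's frame. The mouth is countersunk: 21 mm wide at the top, narrowing within 6 mm to a round bore of 14 mm, which goes on down for 24 mm; 3 mm below its lower end runs the table's face.
- dial_plate (a joint): Angle of the table on the base, rad, growing counter-clockwise seen from above; 0: spindle end points at the red arrow. At the start 0.6 to 2.1. It turns freely both ways without stops (1 to 3 N at a handle) and stays where it is left. The right hole comes under the guide at a value between -0.09 and 0.09; with the pin down it has some 0.03 rad of play either way, then it is held hard.
- handle_a (a point): Centre of the top of handle post a: upright black post on the table, 14 mm in diameter, top 118 mm above the bench, grip reaching down to 70 mm, 76 mm from the axis and 135 degrees counter-clockwise (seen from above) from the spindle end: on the robot's side when indexed. All else on the table, and the bracket without the pin, is lower than 84 mm.
- handle_b (a point): Centre of the top of handle post b, the same as a but opposite it, 45 degrees clockwise from the spindle end. A push at a handle loads the dropped pin with about 0.7 of its force. A position-controlled arm presses some newtons harder for each millimetre that it is sent on against the locked table. A table pushed faster than about 2 cm/s knocks the dropping pin too hard.
- spindle_end (a point): Tip of the black spindle end of the lime pedal clamped flat on the table, 73 mm from the axis, 60 mm above the bench; the pedal's top is 71 mm above the bench.
- pin_knob (a point): Centre of the red knob (24 mm wide, 26 mm high) of the loose steel drop pin; shank 12 x 47 mm, foot tapered over 7 mm to 6 mm, 110 to 170 g. z runs up the pin: foot 60 mm below this point, knob's underside 13 mm below. At the start it stands in the park socket, this point 73 mm up, 106 mm when in the guide with its foot on the table's face, 92 mm when dropped with the knob on the bracket.
- pin_foot (a point): Centre of the foot of the drop pin, the lower end of its shank. 46 mm above the bench when it rests on the table's face, 32 mm when it has dropped fully.
- label_carton: Bystander: small kraft carton, 76 x 63 x 105 mm, left of the table.
- threadlock_bottle: Bystander: small red bottle with a white cap, 22 x 27 x 92 mm, standing at the right.
- spindle_1: Bystander: turned steel pedal spindle lying at the right, 84 mm long, 18 mm thick.
- spindle_2: Bystander: second steel spindle, the same.
- hex_key_2: Bystander: black hexagon key lying at the left, 34 x 99 x 9 mm.
- caliper: Bystander: caliper lying at the left, 80 x 230 x 10 mm.
- label_box: Bystander: small white card box at the right, 37 x 53 x 24 mm.

How it is judged:
By the outcome, as a careful person would: the job done as asked, in the order asked, and still so for the second after the job is handed in, with the robot touching nothing.
It also fails if it takes over 72 s, if anything falls off the work surface, if the arm or the gripper's body presses on something with over 40 N, if the wrist force passes 120 N, or if a joint passes its speed limit or range.

## Working session

There is one attempt and no reset: what is moved stays moved. The work goes in short steps, Python scripts to look and compute and a shell command to move; the robot and the scene stay as the last step left them, time stands still between calls to the robot, and variables do not carry over. Pictures are saved under pics/ and viewed, and the job is handed in when it is done.

```bash
ls; mkdir -p pics
python3 - <<'E'
from workcell import sensors, camera, camera_info
import cv2, numpy as np
s=sensors.sense()
for k,v in s.items(): print(k,np.round(v,4).tolist())
for n in ("scene","top","wrist"):
    i=camera_info(n); print(n,{k:np.round(v,4).tolist() for k,v in i.items()})
    cv2.imwrite(f"pics/{n}0.png",cv2.cvtColor(camera(n),cv2.COLOR_RGB2BGR))
E
```

```text
pics
time_s 0.0
joints [1.5442, 0.5018, -0.4268, 1.5515, 0.2208, 1.1383, -0.2103]
joint_vel [0.001, -0.0001, -0.0006, -0.0004, 0.0012, 0.0004, 0.0012]
tau [-0.0001, -56.9522, -5.8161, -28.0933, 0.0107, 0.012, 0.0]
eef_pos [0.1855, -0.6222, 0.2303]
tool_rot [[-0.9583, -0.0005, 0.2858], [-0.2858, 0.0019, -0.9583], [-0.0001, -1.0, -0.0019]]
force [0.1163, 0.5826, 0.132]
moment [0.0023, 0.0185, -0.0094]
grip_width 0.0855
scene {'K': [[507.4241, 0.0, 270.4004], [0.0, 507.4241, 207.6522], [0.0, 0.0, 1.0]], 'dist_coeffs': [-0.1937, 0.0, 0.0, 0.0, 0.0], 'xyz': [1.7729, -0.9745, 0.9227], 'attitude': [[0.6228, 0.3611, -0.6941], [0.7823, -0.2725, 0.5602], [0.0131, -0.8918, -0.4521]]}
top {'K': [[475.5019, 0.0, 277.2329], [0.0, 475.5019, 200.0767], [0.0, 0.0, 1.0]], 'dist_coeffs': [0.0322, 0.0, 0.0, 0.0, 0.0], 'xyz': [0.3358, 0.0385, 1.3908], 'attitude': [[0.0069, -0.9898, 0.1422], [-0.9996, -0.0108, -0.0271], [0.0284, -0.142, -0.9895]]}
wrist {'K': [[332.1477, 0.0, 279.7234], [0.0, 332.1477, 211.0011], [0.0, 0.0, 1.0]], 'dist_coeffs': [-0.0354, 0.0, 0.0, 0.0, 0.0], 'xyz': [0.2501, -0.6048, 0.3722], 'attitude': [[0.2853, -0.9245, -0.2528], [-0.9584, -0.2756, -0.0737], [-0.0015, 0.2633, -0.9647]]}
```

View pics/top0.png

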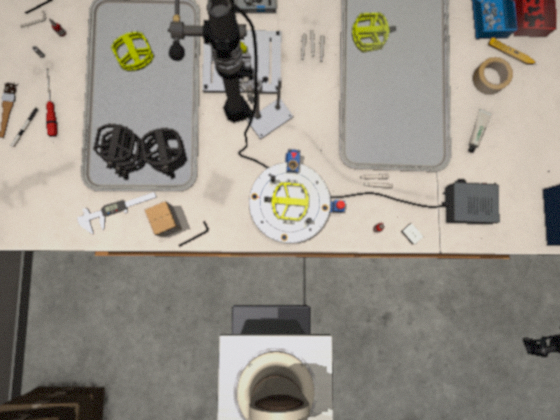

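View pics/scene0.png

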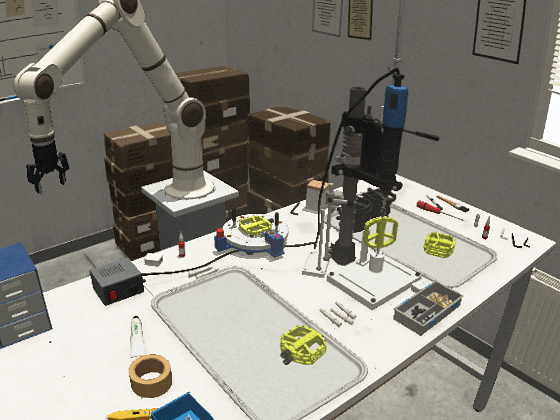

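The top view shows the table at about (290,203), with the bracket (blue, with the arrow) at (293,158), the park socket and red knob at (340,206), the carton at (160,218) and the bottle at (378,227). I'll zoom in.

Run:
```python
import cv2
a=cv2.imread('pics/top0.png')[140:260,230:390]; cv2.imwrite('pics/top0z.png',cv2.resize(a,None,fx=5,fy=5,interpolation=cv2.INTER_CUBIC))
a=cv2.imread('pics/scene0.png')[175:275,170:330]; cv2.imwrite('pics/scene0z.png',cv2.resize(a,None,fx=5,fy=5,interpolation=cv2.INTER_CUBIC))
```

```text
(no output)
```

View pics/top0z.png

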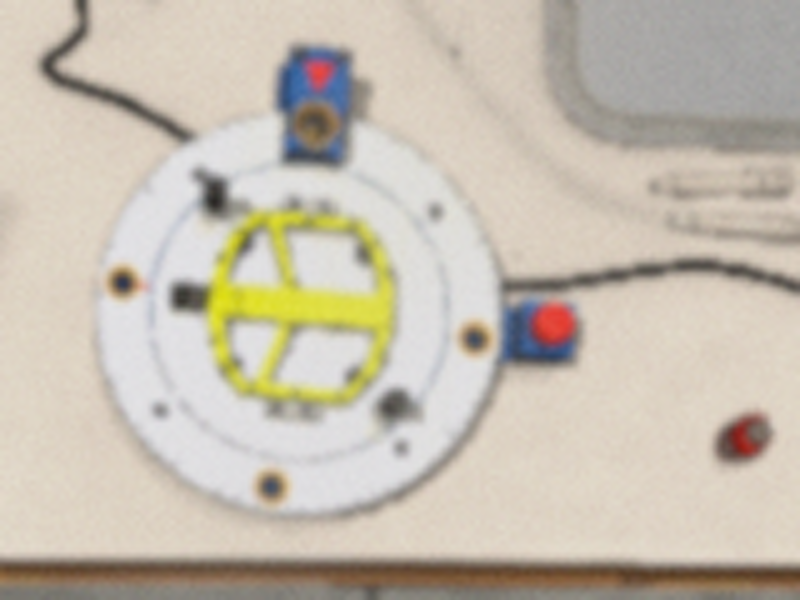

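View pics/scene0z.png

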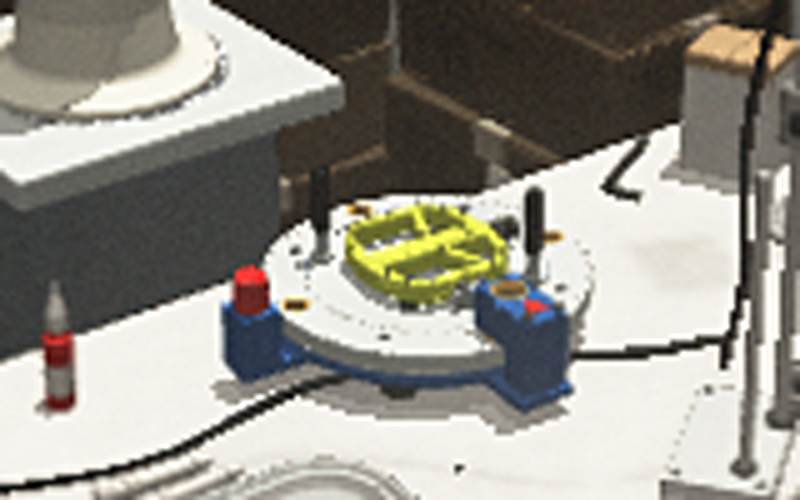

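View pics/wrist0.png

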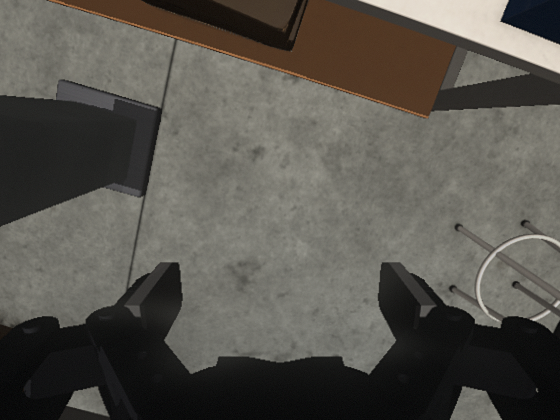

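Zoomed: the spindle tip is at (175,297) pointing left (+y), and the red-marked hole is at (122,282). Handle b is at about (205,180), handle a is lower right at about (390,400), the guide mouth is at (317,122) and the knob is at (553,325). Now to measure.

```bash
cat > h.py <<'E'
import numpy as np, cv2
from workcell import sensors, camera, camera_info
def ray(n,uv,info=None):
    i=info or camera_info(n); K=np.array(i['K']);d=np.array(i['dist_coeffs'])
    p=cv2.undistortPoints(np.array(uv,float).reshape(-1,1,2),K,d).reshape(-1,2)
    R=np.array(i['attitude']); return np.array(i['xyz']),(R@np.c_[p,np.ones(len(p))].T).T
def onplane(n,uv,z,info=None):
    o,d=ray(n,uv,info); t=(z-o[2])/d[:,2]; return o+t[:,None]*d
def proj(n,P,info=None):
    i=info or camera_info(n);R=np.array(i['attitude']);
    q=(np.atleast_2d(P)-np.array(i['xyz']))@R
    return cv2.projectPoints(q,np.zeros(3),np.zeros(3),np.array(i['K']),np.array(i['dist_coeffs']))[0].reshape(-1,2)
def blobs(img,lo,hi,amin=3):
    hsv=cv2.cvtColor(img,cv2.COLOR_RGB2HSV); lo=list(lo);hi=list(hi)
    if lo[0]<0:
        m=cv2.inRange(hsv,(lo[0]+180,lo[1],lo[2]),(180,hi[1],hi[2]))|cv2.inRange(hsv,(0,lo[1],lo[2]),tuple(hi))
    else: m=cv2.inRange(hsv,tuple(lo),tuple(hi))
    n,l,st,c=cv2.connectedComponentsWithStats(m)
    return [(c[k],st[k]) for k in range(1,n) if st[k,4]>=amin]
def snap(n,name=None):
    info=camera_info(n); im=camera(n)
    if name: cv2.imwrite(f'pics/{name}.png',cv2.cvtColor(im,cv2.COLOR_RGB2BGR))
    return im,info
E
python3 - <<'E'
from h import *
im=cv2.cvtColor(cv2.imread('pics/top0.png'),cv2.COLOR_BGR2RGB)
for nm,lo,hi in (('orange',(8,70,60),(24,255,255)),('red',(-8,120,120),(8,255,255)),('blue',(105,110,60),(125,255,255))):
    for c,s in blobs(im,lo,hi):
        if 230<c[0]<390 and 140<c[1]<245: print(nm,np.round(c,2),s)
z=lambda u,v:((u+.5)/5-.5+230,(v+.5)/5-.5+140)
print('mouth',onplane('top',[z(317,122)],.079))
print('knob',onplane('top',[z(553,325)],.086))
H=onplane('top',[z(122,282),z(474,338),z(271,487)],.046); print(H, (H[0]+H[1])/2, np.linalg.norm(H[0]-H[1]))
print('handles',onplane('top',[z(205,178),z(390,400)],.118))
print('tip',onplane('top',[z(173,297)],.060))
E
```

```text
orange [292.96 164.36] [289 161   9   8  45]
orange [254.27 195.59] [251 193   7   6  22]
orange [325.07 206.47] [322 205   6   5  15]
orange [285.88 237.  ] [285 235   3   5   8]
red [293.38 154.23] [292 153   4   4  13]
red [340.26 204.44] [336 201   9   8  54]
red [378.52 227.33] [377 224   5   7  21]
blue [288.48 156.48] [287 152   5   9  29]
blue [297.17 157.61] [295 154   4   8  18]
blue [334.67 202.  ] [334 201   2   3   3]
blue [335.93 209.19] [331 206  13   6  27]
mouth [[ 0.62767666 -0.0412114   0.079     ]]
knob [[ 0.51258958 -0.17233453  0.086     ]]
[[ 0.5401645   0.06816808  0.046     ]
 [ 0.51002125 -0.13338553  0.046     ]
 [ 0.42386166 -0.01762546  0.046     ]] [ 0.52509288 -0.03260873  0.046     ] 0.20379517804236744
handles [[ 0.58704112  0.02219269  0.118     ]
 [ 0.46653574 -0.07855318  0.118     ]]
tip [[0.52978154 0.03893734 0.06      ]]
```

Run:
```python
from h import *
a=cv2.imread('pics/top0.png')[0:170,160:330]; cv2.imwrite('pics/press_t.png',cv2.resize(a,None,fx=3.5,fy=3.5,interpolation=cv2.INTER_CUBIC))
a=cv2.imread('pics/scene0.png')[50:310,250:470]; cv2.imwrite('pics/press_s.png',cv2.resize(a,None,fx=2.3,fy=2.3,interpolation=cv2.INTER_CUBIC))
print(onplane('top',[(258,137),(291,119),(204,92)],0.0))
print(onplane('scene',[(303,273),(340,262)],0.0))
# mouth check in scene, predicted pixels
print(proj('scene',[[.6277,-.0412,.079],[.5126,-.1723,.086],[.525,-.0326,.046]]))
```

```text
[[ 0.72677804  0.05960219  0.        ]
 [ 0.78435326 -0.03961047  0.        ]
 [ 0.86460003  0.22498087  0.        ]]
[[ 7.84121634e-01 -3.74242006e-02  0.00000000e+00]
 [ 8.11705944e-01  1.04188560e-01  1.11022302e-16]]
[[272.10415113 232.92353066]
 [220.30948745 229.2383648 ]
 [255.67934326 228.80719495]]
```

View pics/press_t.png

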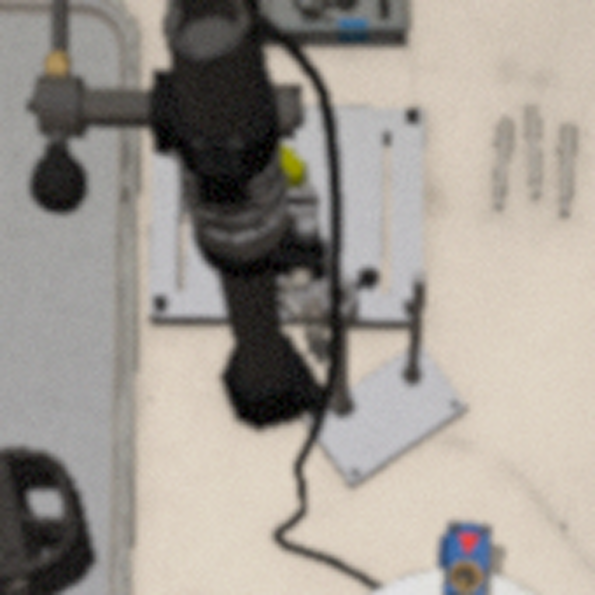

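View pics/press_s.png

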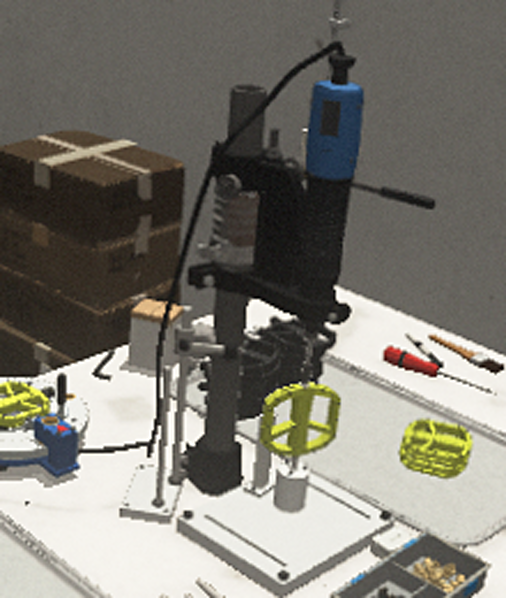

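Layout: the axis is at (0.525,-0.033) and the base yaw is about -0.084. The red hole is about 1.5 rad from the guide. Press posts stand at x≈0.78, beyond the bracket, so they clear the arm. First I'll move over handle a with the jaws along world y.

```bash
python3 -m pendant '[[0,0.97,0,0,0,0,0.3],[0,0.96,0,0,0,0,0.3],[0,0,0,-0.5,0,-1,0.3],[0,0,0,-0.5,0,-1,0.3],[0,0,0,-0.5,0,-1,0.3],[0,0,0,-0.5,0,-1,0.3],[0,0,0,-0.5,0,-1,0.3],[0,0,0,-0.5,0,-1,0.3]]' 40; python3 -c "
from h import *
s=sensors.sense();print(np.round(s['joints'],2),np.round(s['eef_pos'],4))"
```

```text
time_s: 1.15
eef_pos: [0.2761, -0.4416, 0.2311]
tool_rot: [[-1.0, -0.0, 0.0], [-0.0, 0.0, -1.0], [0.0, -1.0, -0.0]]
force: [-0.3, -0.5, 1.3]
grip_width: 0.0593
[ 1.35  0.27 -0.46  1.87  0.14  1.03 -0.73] [ 0.2761 -0.4416  0.2311]
```

```bash
python3 -m pendant '[[0,0,0,-0.53,0,-1,0.3],[0,0,0,-0.53,0,-1,0.3],[0,0,0,-0.53,0,-1,0.3],[0,0,0,-0.53,0,-1,0.3],[0,0,0,-0.53,0,-1,0.3],[0,0,0,-0.53,0,-1,0.3]]'; python3 -m pendant '[[0,0,0,-0.53,0,-1,0.3],[0,0,0,-0.53,0,-1,0.3],[0,0,0,-0.53,0,-1,0.3],[0,0,0,-0.53,0,-1,0.3],[0,0,0,-0.53,0,-1,0.3],[0,0,0,0,0,0,0.3]]'
python3 - <<'E'
from h import *
s=sensors.sense();print(np.round(s['joints'],2),np.round(s['eef_pos'],4))
snap('wrist','w1');
E
```

```text
time_s: 1.9
eef_pos: [0.3713, -0.2617, 0.2313]
tool_rot: [[-1.0, -0.0, 0.0], [-0.0, -0.0, -1.0], [0.0, -1.0, 0.0]]
force: [-0.4, -0.5, 0.0]
grip_width: 0.0594
time_s: 2.65
eef_pos: [0.4515, -0.11, 0.2314]
tool_rot: [[-1.0, 0.001, 0.006], [-0.006, 0.001, -1.0], [-0.001, -1.0, -0.001]]
force: [-0.3, 0.3, -0.2]
grip_width: 0.0598
[ 0.84  0.2  -0.73  1.99  0.15  1.01 -1.53] [ 0.4515 -0.11    0.2314]
```

View pics/w1.png

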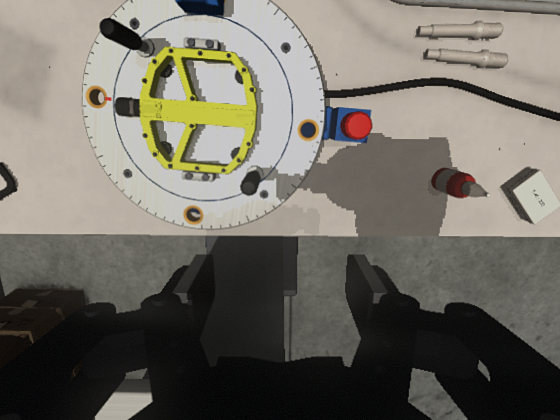

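The wrist view shows the red-marked hole at (96,97), the opposite hole at (308,129), the third at (193,214), handle a's top at (250,187), handle b's top at (108,26), the knob top at (356,125) and the spindle tip at (118,107).

Run:
```python
from h import *
H=onplane('wrist',[(96.5,97),(308.5,130),(193.5,214)],.046); c=(H[0]+H[1])/2
print(H.round(4),c, np.linalg.norm(H[0]-H[1]),np.linalg.norm(H[2]-c))
hd=onplane('wrist',[(250,187),(107,25)],.118);print(hd.round(4),hd.mean(0),np.linalg.norm(hd[0]-hd[1]))
a=lambda v:np.arctan2(v[1],v[0])
print('hole',a(H[0]-c),'handles->spindle', a(hd[1]-hd[0])+np.pi/4,'knob',onplane('wrist',[(357,125)],.086), 'tip',a(onplane('wrist',[(118,107)],.06)[0]-c))
print(sensors.sense()['eef_pos'])
```

```text
[[ 0.5401  0.0608  0.046 ]
 [ 0.5093 -0.1404  0.046 ]
 [ 0.4253 -0.0246  0.046 ]] [ 0.52469614 -0.03980903  0.046     ] 0.20348818625031131 0.10060292611857632
[[ 0.4677 -0.0897  0.118 ]
 [ 0.5837  0.0089  0.118 ]] [ 0.52571805 -0.04038675  0.118     ] 0.15225126595674648
hole 1.418924712963236 handles->spindle 1.49022231326561 knob [[ 0.51469438 -0.17769626  0.086     ]] tip 1.496138273705819
[ 0.45066474 -0.11172623  0.23121405]
```

Run:
```python
from h import *
for k in range(2):
    print(sensors.sense()['eef_pos'],np.abs(sensors.sense()['joint_vel']).max())
    im,info=snap('wrist',f'w2_{k}')
for c,s in blobs(im,(8,70,60),(24,255,255),15)+blobs(im,(-8,120,100),(8,255,255),15): 
    if c[1]<235: print(np.round(c,1),s, onplane('wrist',[c],.046,info).round(4),onplane('wrist',[c],.086,info).round(4))
```

```text
[ 0.45066474 -0.11172623  0.23121405] 0.03326032000046026
[ 0.45018066 -0.11286554  0.23109287] 0.019644344380664973
[91.3 95.7] [ 82  85  22  23 219] [[0.5411 0.0641 0.046 ]] [[0.5382 0.0423 0.086 ]]
[304.7 127.8] [294 117  22  22 215] [[ 0.5107 -0.138   0.046 ]] [[ 0.5116 -0.1351  0.086 ]]
[189.4 214.1] [180 204  20  20 197] [[ 0.4248 -0.0216  0.046 ]] [[ 0.4362 -0.0329  0.086 ]]
[103.5  97.4] [101  96   6   4  17] [[0.5394 0.0526 0.046 ]] [[0.5367 0.0322 0.086 ]]
[354.2 122.8] [341 109  27  28 584] [[ 0.5155 -0.1853  0.046 ]] [[ 0.5158 -0.1765  0.086 ]]
[468.6 176.3] [465 174   8   6  25] [[ 0.4644 -0.3038  0.046 ]] [[ 0.4709 -0.2806  0.086 ]]
```

```bash
python3 -m pendant '[[0,0,0,-0.3,0,-0.47,0.3],[0,0,0,-0.3,0,-0.47,0.3],[0,0,0,0,0.9,0,0.3],[0,0,0,0,0.9,0,0.3],[0,0,0,0,0.9,0,0.3],[0,0,0,0,0,0,0.3]]'
python3 - <<'E'
from h import *
s=sensors.sense();print(np.round(s['joints'],2),np.round(s['eef_pos'],4))
snap('wrist','w3');
print(proj('wrist',[[.468,-.085,.118]]))
E
```

```text
time_s: 3.55
eef_pos: [0.4663, -0.0856, 0.1486]
tool_rot: [[-1.0, -0.005, -0.001], [0.001, 0.001, -1.0], [0.005, -1.0, -0.001]]
force: [0.7, 0.1, 1.6]
grip_width: 0.0596
[ 0.72  0.35 -0.7   2.05  0.29  0.85 -1.72] [ 0.4663 -0.0856  0.1486]
[[276.70656623 244.6019719 ]]
```

View pics/w3.png

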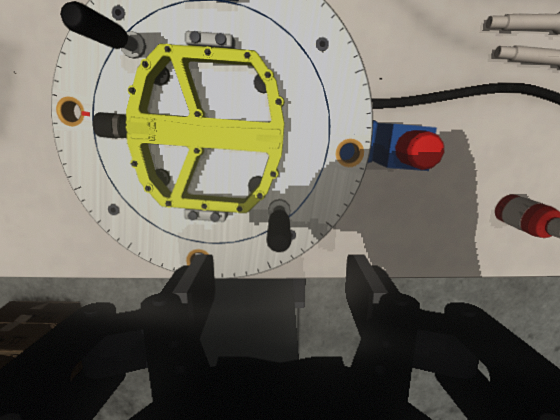

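Handle a's top is at (279,242), against a prediction of (277,245), and centred between the fingers. I'll descend and grip.

```bash
python3 -m pendant '[[0,0,0,0,1,0,0.3],[0,0,0,-0.05,1,0,0.3],[0,0,0,0,0,0,0.9],[0,0,0,0,0,0,0.9],[0,0,0,0,0,0,0.9],[0,0,0,0,0,0,0.9]]' 25;  python3 - <<'E'
from h import *
s=sensors.sense();print(np.round(s['joints'],2),np.round(s['eef_pos'],4))
snap('wrist','w4');
E
```

```text
time_s: 4.35
eef_pos: [0.4714, -0.0849, 0.092]
tool_rot: [[-1.0, 0.003, 0.0], [-0.0, -0.001, -1.0], [-0.003, -1.0, 0.001]]
force: [-1.8, 0.4, 8.2]
grip_width: 0.0137
[ 0.66  0.45 -0.64  2.08  0.4   0.73 -1.8 ] [ 0.4714 -0.0849  0.092 ]
```

View pics/w4.png

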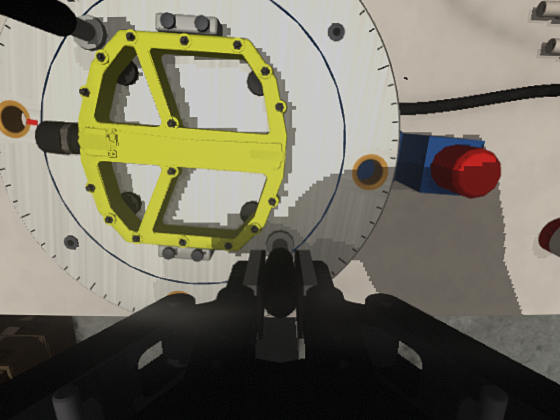

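Run:
```python
import numpy as np
t=3.846-np.linspace(0,1.30,14); P=.076*np.c_[np.cos(t),np.sin(t)]
D=np.diff(P,axis=0)
print(np.c_[-D[:,0]/.03,-D[:,1]/.03].round(3).tolist())
```

```text
[[0.154, -0.201], [0.133, -0.215], [0.111, -0.228], [0.088, -0.237], [0.064, -0.245], [0.039, -0.25], [0.014, -0.253], [-0.012, -0.253], [-0.037, -0.251], [-0.062, -0.246], [-0.086, -0.238], [-0.109, -0.229], [-0.131, -0.216]]
```

```bash
python3 -m pendant '[[0,0,0,0.154,0,-0.201,0.9],[0,0,0,0.133,0,-0.215,0.9],[0,0,0,0.111,0,-0.228,0.9],[0,0,0,0.088,0,-0.237,0.9],[0,0,0,0.064,0,-0.245,0.9],[0,0,0,0.039,0,-0.25,0.9],[0,0,0,0.014,0,-0.253,0.9]]'; python3 -m pendant '[[0,0,0,-0.012,0,-0.253,0.9],[0,0,0,-0.037,0,-0.251,0.9],[0,0,0,-0.062,0,-0.246,0.9],[0,0,0,-0.086,0,-0.238,0.9],[0,0,0,-0.109,0,-0.229,0.9],[0,0,0,-0.131,0,-0.216,0.9],[0,0,0,0,0,0,0.9],[0,0,0,0,0,0,0.9]]'
python3 - <<'E'
from h import *
s=sensors.sense();print(np.round(s['joints'],2),np.round(s['eef_pos'],4))
snap('wrist','w5');
E
```

```text
time_s: 5.28
eef_pos: [0.4513, -0.0373, 0.0914]
tool_rot: [[-1.0, -0.001, -0.002], [0.002, -0.003, -1.0], [0.001, -1.0, 0.003]]
force: [-2.4, -3.5, 8.5]
grip_width: 0.0132
time_s: 6.28
eef_pos: [0.4648, 0.0074, 0.0909]
tool_rot: [[-1.0, 0.0, 0.0], [-0.0, -0.0, -1.0], [-0.0, -1.0, 0.0]]
force: [-2.1, -0.1, 5.6]
grip_width: 0.0132
[ 0.49  0.43 -0.66  2.11  0.4   0.72 -2.01] [0.4648 0.0074 0.0909]
```

View pics/w5.png

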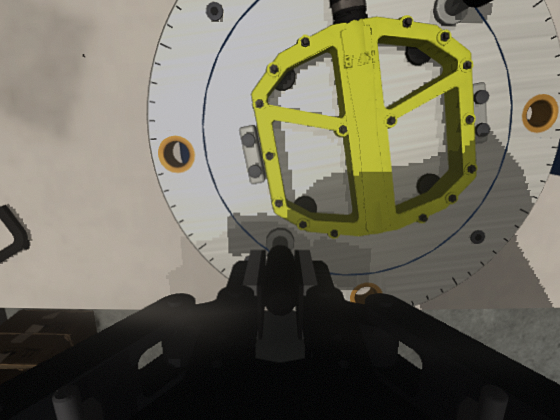

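The table turned. The side holes are at (177,154) and (541,113); the spindle points up the picture, toward the bracket.

Run:
```python
from h import *
H=onplane('wrist',[(177,154),(541,112.5)],.046); c=H.mean(0); d=H[0]-H[1]
print(H.round(4),c.round(4),np.linalg.norm(d),'hole ang',np.arctan2(d[1],d[0])-np.pi/2,sensors.sense()['eef_pos'])
```

```text
[[ 0.5142  0.0635  0.046 ]
 [ 0.5375 -0.1383  0.046 ]] [ 0.5259 -0.0374  0.046 ] 0.20323589304296746 hole ang 0.11494049836562392 [0.4647507  0.0074219  0.09094536]
```

```bash
python3 -m pendant '[[0,0,0,-0.07,0,-0.105,0.9],[0,0,0,0,0,0,0.9],[0,0,0,0,0,0,0.4],[0,0,0,0,0,0,0.4],[0,0,0,0,-1,0,0.4],[0,0,0,0,-1,0,0.4],[0,0,0,0,-1,0,0.4],[0,0,0,0,-0.7,0,0.4]]'; python3 -m pendant '[[0,0,0,0,0,1,0.4],[0,0,0,0,0,1,0.4],[0,0,0,0,0,1,0.4],[0,0,0,0,0,0,0.4],[0,0,0,0,0,0,0.4],[0,0,0,0,0,0,0.4]]'
python3 - <<'E'
from h import *
s=sensors.sense();print(np.round(s['joints'],2),np.round(s['eef_pos'],4),np.abs(s['joint_vel']).max(),s['force'])
im,info=snap('wrist','w6');snap('top','t6')
for c,st in blobs(im,(8,70,60),(24,255,255),15): print('o',np.round(c,1),st, onplane('wrist',[c],.046,info).round(4),onplane('wrist',[c],.079,info).round(4))
for c,st in blobs(im,(-8,120,100),(8,255,255),15): print('r',np.round(c,1),st, onplane('wrist',[c],.086,info).round(4))
E
```

```text
time_s: 7.32
eef_pos: [0.4675, 0.0106, 0.2026]
tool_rot: [[-1.0, 0.001, 0.001], [-0.001, -0.0, -1.0], [-0.001, -1.0, 0.0]]
force: [0.6, -0.4, 0.7]
grip_width: 0.0511
time_s: 8.07
eef_pos: [0.4672, -0.0783, 0.2013]
tool_rot: [[-1.0, 0.0, 0.002], [-0.002, 0.0, -1.0], [-0.0, -1.0, -0.0]]
force: [0.1, 0.1, -0.1]
grip_width: 0.051
[ 0.74  0.26 -0.72  2.    0.21  0.95 -1.65] [ 0.4672 -0.0783  0.2013] 0.0038793043742259047 [ 0.07624772  0.07748311 -0.13158665]
o [230.9   2.1] [219   0  25   6 115] [[ 0.627  -0.0401  0.046 ]] [[ 0.6168 -0.0445  0.079 ]]
o [348.  122.6] [336 111  24  24 264] [[ 0.5331 -0.1387  0.046 ]] [[ 0.5332 -0.1321  0.079 ]]
o [116.5 139.5] [106 128  23  24 256] [[0.5187 0.065  0.046 ]] [[0.5205 0.049  0.079 ]]
o [242.4 240.6] [232 230  22  21 214] [[ 0.4242 -0.0441  0.046 ]] [[ 0.4365 -0.048   0.079 ]]
o [ 16.7 342.8] [  0 341  36   8 124] [[0.3058 0.2033 0.046 ]] [[0.3312 0.1719 0.079 ]]
r [406.2 144.9] [391 132  30  28 594] [[ 0.517  -0.1763  0.086 ]]
r [509.7 207.9] [501 198  23  23 209] [[ 0.4673 -0.2669  0.086 ]]
```

View pics/w6.png

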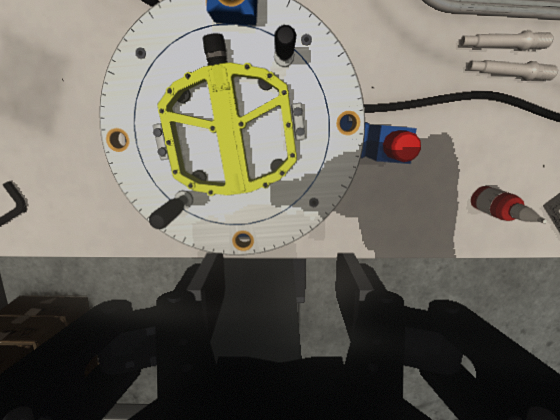

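The wrist view shows the spindle tip near the bracket and the hole about 0.15 rad before the guide, with handle a at (165,215). Now to the knob.

```bash
python3 -m pendant '[[0,0,0,-0.52,0,1,0.4],[0,0,0,-0.52,0,1,0.4],[0,0,0,-0.52,0.8,1,0.4],[0,0,0,0,0.9,0.23,0.4],[0,0,0,0,0,0,0.4],[0,0,0,0,0,0,0.4],[0,0,0,0,0,0,0.4]]'
python3 - <<'E'
from h import *
s=sensors.sense();print(np.round(s['joints'],2),np.round(s['eef_pos'],4),np.abs(s['joint_vel']).max(),s['force'])
im,info=snap('wrist','w7');np.save('i7.npy',info,allow_pickle=True)
for c,st in blobs(im,(8,70,60),(24,255,255),15): print('o',np.round(c,1),st, onplane('wrist',[c],.046,info).round(4),onplane('wrist',[c],.079,info).round(4))
for c,st in blobs(im,(-8,120,100),(8,255,255),15): print('r',np.round(c,1),st, onplane('wrist',[c],.086,info).round(4))
E
```

```text
time_s: 9.05
eef_pos: [0.5149, -0.1758, 0.1517]
tool_rot: [[-1.0, 0.002, 0.002], [-0.002, -0.001, -1.0], [-0.002, -1.0, 0.001]]
force: [-0.8, 0.2, 0.3]
grip_width: 0.0513
[ 0.78  0.45 -0.63  1.89  0.33  0.91 -1.57] [ 0.5149 -0.1758  0.1517] 0.003534862782559308 [-0.81507966  0.24939742  0.32687639]
o [58.7 44. ] [ 40  22  42  46 953] [[ 0.6351 -0.0232  0.046 ]] [[ 0.628  -0.0436  0.079 ]]
o [228.9 187.9] [216 175  27  26 329] [[ 0.533  -0.1385  0.046 ]] [[ 0.5395 -0.1436  0.079 ]]
r [57.4  4.4] [51  0 13 14 98] [[ 0.6475 -0.0503  0.086 ]]
r [284. 218.] [271 212  25  16 202] [[ 0.521  -0.1798  0.086 ]]
```

View pics/w7.png

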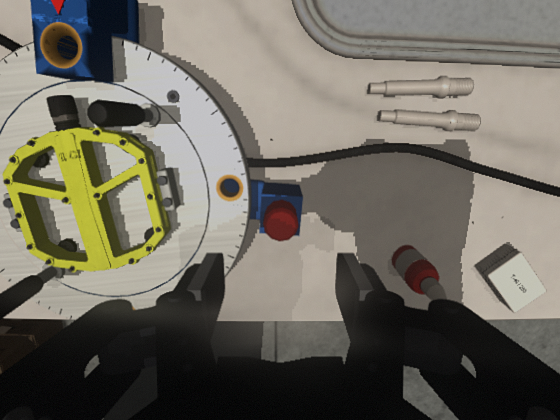

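The wrist view shows the knob top's centre at about (281,223), between the fingers (mid x≈280), and the guide mouth at (62,45).

Run:
```python
from h import *
a=cv2.imread('pics/w7.png'); 
b=np.hstack([cv2.resize(a[190:250,240:320],None,fx=5,fy=5,interpolation=cv2.INTER_CUBIC),cv2.resize(a[10:70,20:100],None,fx=5,fy=5,interpolation=cv2.INTER_CUBIC)]);cv2.imwrite('pics/w7z.png',b)
print(onplane('wrist',[(281,223)],.086),onplane('wrist',[(62,45)],.079))
```

```text
[[ 0.51748999 -0.17810207  0.086     ]] [[ 0.62727544 -0.04594768  0.079     ]]
```

View pics/w7z.png

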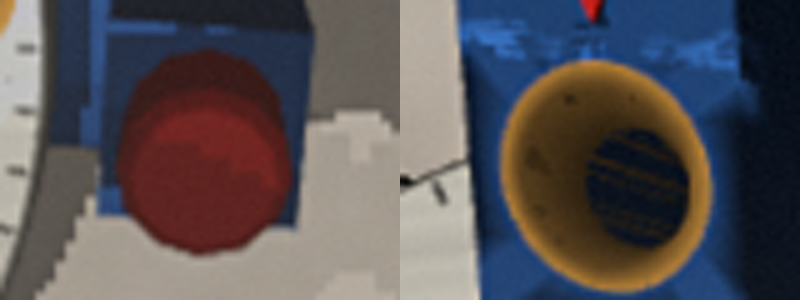

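```bash
python3 -m pendant '[[0,0,0,-0.04,1,0,0.4],[0,0,0,0,1,0,0.4],[0,0,0,0,0.6,0,0.4],[0,0,0,0,0.28,0,0.4],[0,0,0,0,0,0,0.4],[0,0,0,0,0,0,0.4]]'
python3 - <<'E'
from h import *
s=sensors.sense();print(np.round(s['eef_pos'],4),s['force'])
im,info=snap('wrist','w8')
E
```

```text
time_s: 9.85
eef_pos: [0.516, -0.1766, 0.0648]
tool_rot: [[-1.0, 0.002, 0.0], [-0.0, -0.001, -1.0], [-0.002, -1.0, 0.001]]
force: [0.3, 0.0, -0.3]
grip_width: 0.0511
[ 0.516  -0.1766  0.0648] [ 0.331679    0.02616412 -0.27860703]
```

View pics/w8.png

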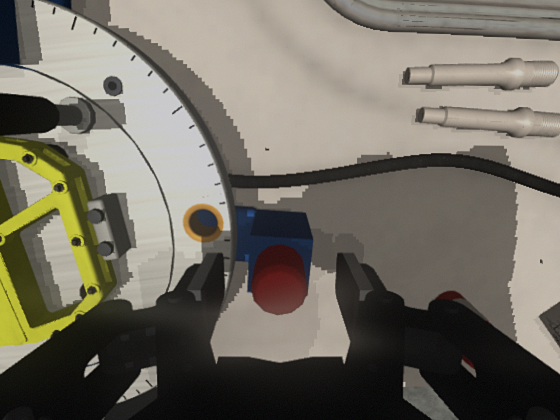

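The knob sits centred between the jaws at (280,285). Gripping.

```bash
python3 -m pendant '[[0,0,0,0,0,0,0.9],[0,0,0,0,0,0,0.9],[0,0,0,0,0,0,0.9],[0,0,0,0,0,0,0.9]]' 50;  python3 -m pendant '[[0,0,0,0,-0.5,0,0.9],[0,0,0,0,-1,0,0.9],[0,0,0,0,-1,0,0.9],[0,0,0,0,-0.5,0,0.9],[0,0,0,0,0,0,0.9]]'
python3 - <<'E'
from h import *
s=sensors.sense();print(np.round(s['eef_pos'],4),s['force'])
im,info=snap('wrist','w9');snap('scene','s9')
a=cv2.imread('pics/s9.png')[130:280,170:330]; cv2.imwrite('pics/s9z.png',cv2.resize(a,None,fx=4,fy=4,interpolation=cv2.INTER_CUBIC))
E
```

```text
time_s: 10.4
eef_pos: [0.5155, -0.1767, 0.0647]
tool_rot: [[-1.0, 0.001, 0.0], [-0.0, -0.001, -1.0], [-0.001, -1.0, 0.001]]
force: [-1.6, -0.9, 5.6]
grip_width: 0.0219
time_s: 11.02
eef_pos: [0.5158, -0.1768, 0.1551]
tool_rot: [[-1.0, 0.002, 0.0], [-0.0, -0.001, -1.0], [-0.002, -1.0, 0.001]]
force: [-1.5, -0.2, -1.5]
grip_width: 0.0217
[ 0.5158 -0.1768  0.1551] [-1.48481124 -0.17513888 -1.54615815]
```

View pics/w9.png

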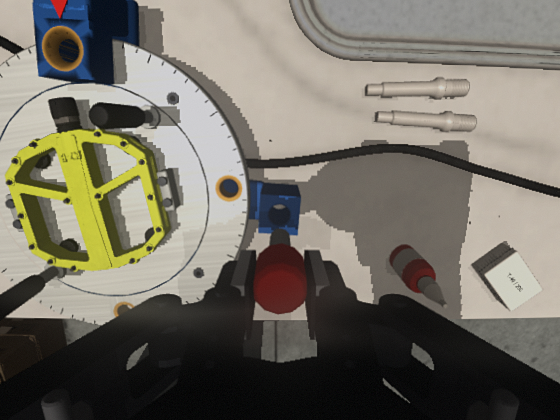

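View pics/s9z.png

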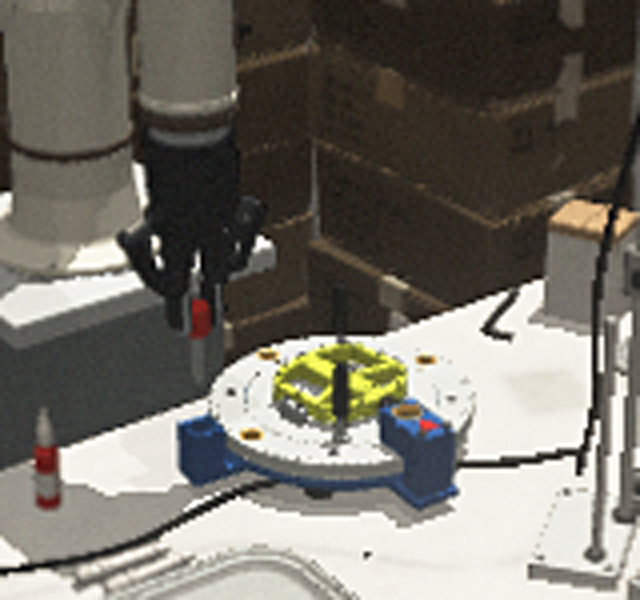

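The pin is held by its red knob (280,280) with the shank hanging straight, and the socket is empty. I'll lift above handle b, then go over the guide, using the socket-to-guide offset of (113,132) mm.

```bash
python3 -m pendant '[[0,0,0,0,-1,0,0.9],[0,0,0,-0.75,-0.1,-0.88,0.9],[0,0,0,-0.75,0,-0.88,0.9],[0,0,0,-0.75,0,-0.88,0.9],[0,0,0,-0.75,0,-0.88,0.9],[0,0,0,-0.75,0,-0.88,0.9],[0,0,0,0,0,0,0.9],[0,0,0,0,0,0,0.9]]';python3 -m pendant '[[0,0,0,0,0,0,0.9],[0,0,0,0,0,0,0.9]]'
python3 - <<'E'
from h import *
s=sensors.sense();print(np.round(s['joints'],2),np.round(s['eef_pos'],4),s['force'],np.abs(s['joint_vel']).max())
im,info=snap('wrist','w10');snap('scene','s10')
a=cv2.imread('pics/s10.png')[130:280,170:330]; cv2.imwrite('pics/s10z.png',cv2.resize(a,None,fx=4,fy=4,interpolation=cv2.INTER_CUBIC))
E
```

```text
time_s: 12.12
eef_pos: [0.6265, -0.0448, 0.1853]
tool_rot: [[-1.0, -0.003, 0.001], [-0.001, -0.0, -1.0], [0.003, -1.0, 0.0]]
force: [-0.7, -0.8, -0.8]
grip_width: 0.0221
time_s: 12.38
eef_pos: [0.6272, -0.0457, 0.1868]
tool_rot: [[-1.0, -0.0, -0.001], [0.001, -0.001, -1.0], [0.0, -1.0, 0.001]]
force: [0.1, 0.2, -0.9]
grip_width: 0.0221
[ 0.49  0.55 -0.64  1.64  0.37  1.07 -1.83] [ 0.6272 -0.0457  0.1868] [ 0.08678696  0.19094666 -0.89472103] 0.005260522846984952
```

View pics/w10.png

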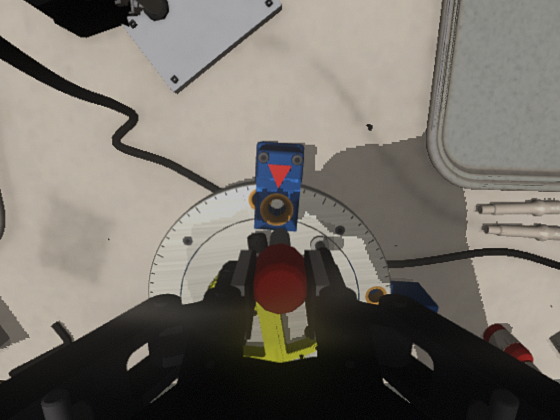

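View pics/s10z.png

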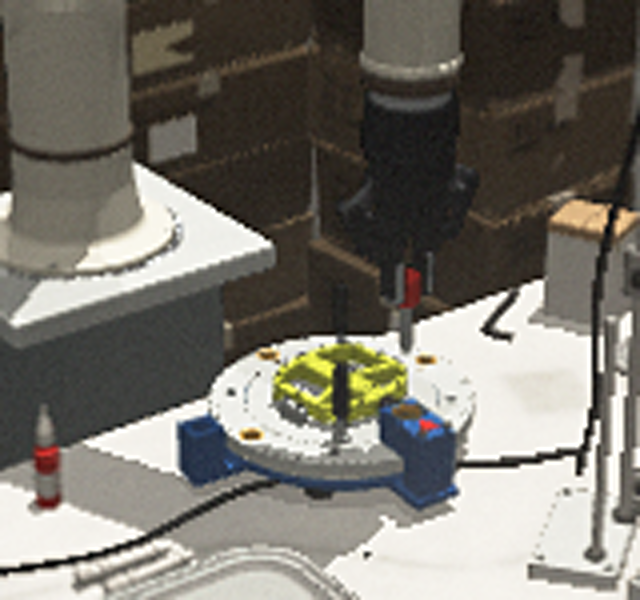

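Run:
```python
from h import *
a=cv2.imread('pics/w10.png')[170:320,210:350]; cv2.imwrite('pics/w10z.png',cv2.resize(a,None,fx=5,fy=5,interpolation=cv2.INTER_CUBIC)[:600] if 0 else cv2.resize(a,None,fx=4,fy=4,interpolation=cv2.INTER_CUBIC))
im,info=snap('wrist'); s=sensors.sense()
print(onplane('wrist',[(276.5,210)],.079,info),s['eef_pos'])
t=s['eef_pos']
print('foot/knob top proj',proj('wrist',[[t[0],t[1],t[2]-.0517],[t[0],t[1],t[2]+.0213]],info))
for c,st in blobs(im,(8,70,60),(24,255,255),15): print('o',np.round(c,1),st,onplane('wrist',[c],.079,info).round(4))
```

```text
[[ 0.62736636 -0.04405413  0.079     ]] [ 0.62748594 -0.04503456  0.18705361]
foot/knob top proj [[277.26019952 233.65575388]
 [276.02128008 293.0561314 ]]
o [252.  199.5] [249 190   7  20  82] [[ 0.6358 -0.0252  0.079 ]]
o [275.7 209.8] [261 194  33  32 439] [[ 0.6275 -0.0434  0.079 ]]
o [374.4 293.9] [366 286  21  19 139] [[ 0.5542 -0.1262  0.079 ]]
o [278.3 309.1] [256 301  43  14 133] [[ 0.54   -0.0452  0.079 ]]
```

View pics/w10z.png

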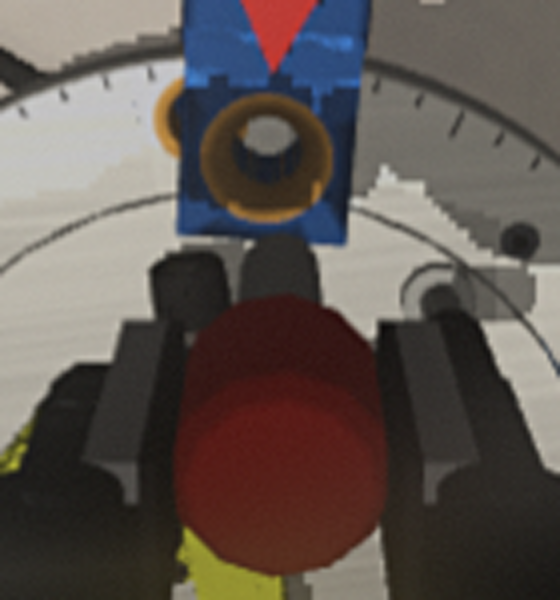

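Zoomed: the shank's foot is at (281,250), aligned with the mouth ring at (267,157) to within about 2 mm. That is well inside the countersink. I'll lower gently while watching the force.

```bash
python3 -m pendant '[[0,0,0,0.02,0.6,-0.06,0.9],[0,0,0,0,0.8,0,0.9],[0,0,0,0,0.5,0,0.9],[0,0,0,0,0.1,0,0.9],[0,0,0,0,0,0,0.9],[0,0,0,0,0,0,0.9]]'
python3 - <<'E'
from h import *
s=sensors.sense();print(np.round(s['eef_pos'],4),s['force'])
im,info=snap('wrist','w11')
a=cv2.imread('pics/w11.png')[170:320,210:350]; cv2.imwrite('pics/w11z.png',cv2.resize(a,None,fx=4,fy=4,interpolation=cv2.INTER_CUBIC))
E
```

```text
time_s: 13.28
eef_pos: [0.6277, -0.0425, 0.1278]
tool_rot: [[-1.0, 0.002, 0.0], [-0.0, -0.0, -1.0], [-0.002, -1.0, 0.0]]
force: [-0.7, -0.1, -0.6]
grip_width: 0.0222
[ 0.6277 -0.0425  0.1278] [-0.69510062 -0.08942331 -0.64523044]
```

View pics/w11z.png

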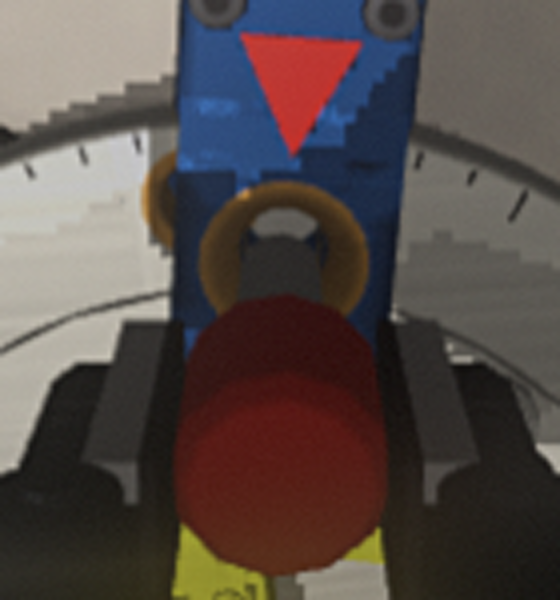

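The foot (281,~262) is centred in the mouth ring (284,~262). Continuing down.

```bash
python3 -m pendant '[[0,0,0,0,0.2,0,0.9],[0,0,0,0,0.2,0,0.9],[0,0,0,0,0.2,0,0.9],[0,0,0,0,0,0,0.9]]'; python3 -m pendant '[[0,0,0,0,0.1,0,0.9],[0,0,0,0,0,0,0.9]]'
```

```text
time_s: 13.82
eef_pos: [0.6265, -0.0428, 0.1081]
tool_rot: [[-1.0, -0.001, 0.0], [-0.0, 0.0, -1.0], [0.001, -1.0, -0.0]]
force: [-0.3, -0.4, -2.0]
grip_width: 0.0221
time_s: 14.08
eef_pos: [0.6268, -0.0426, 0.1057]
tool_rot: [[-1.0, -0.0, 0.0], [-0.0, 0.0, -1.0], [0.0, -1.0, -0.0]]
force: [0.9, -1.4, -1.7]
grip_width: 0.022
```

```bash
python3 -m pendant '[[0,0,0,0,0.1,0,0.9],[0,0,0,0,0.1,0,0.9],[0,0,0,0,0,0,0.9]]'; python3 -m pendant '[[0,0,0,0,0.05,0,0.9],[0,0,0,0,0,0,0.9]]'
```

```text
time_s: 14.45
eef_pos: [0.6267, -0.0426, 0.0995]
tool_rot: [[-1.0, -0.001, 0.0], [-0.0, 0.0, -1.0], [0.001, -1.0, -0.0]]
force: [-0.3, -0.4, -1.1]
grip_width: 0.022
time_s: 14.7
eef_pos: [0.627, -0.0427, 0.0983]
tool_rot: [[-1.0, -0.0, 0.0], [-0.0, 0.0, -1.0], [0.0, -1.0, -0.0]]
force: [0.3, 0.0, -1.5]
grip_width: 0.022
```

Run:
```python
from h import *
s=sensors.sense();print(np.round(s['eef_pos'],4),s['force'])
im,info=snap('scene','s12')
a=cv2.imread('pics/s12.png')[160:270,200:320]; cv2.imwrite('pics/s12z.png',cv2.resize(a,None,fx=5,fy=5,interpolation=cv2.INTER_CUBIC))
```

```text
[ 0.627  -0.0427  0.0983] [ 0.34596804  0.02439834 -1.49416848]
```

View pics/s12z.png

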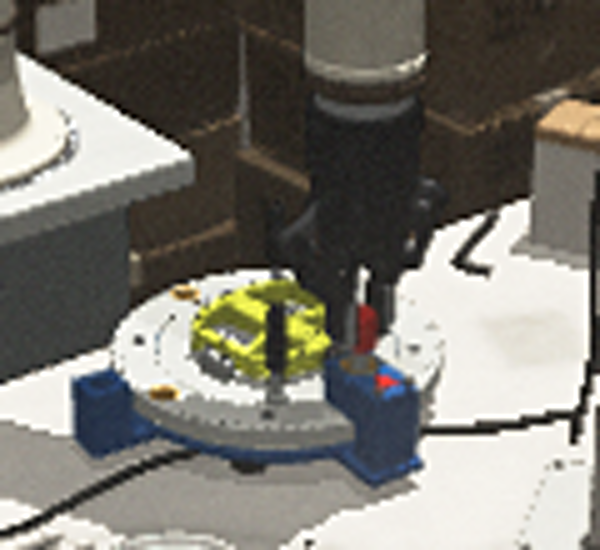

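The scene view shows the knob (368,328) directly above the mouth (360,365), with the pin in the guide. I'll feel for the table.

```bash
python3 -m pendant '[[0,0,0,0,0.05,0,0.9],[0,0,0,0,0,0,0.9]]'; python3 -m pendant '[[0,0,0,0,0.04,0,0.9],[0,0,0,0,0,0,0.9]]'
```

```text
time_s: 15.0
eef_pos: [0.6275, -0.0426, 0.0976]
tool_rot: [[-1.0, 0.001, 0.0], [-0.0, -0.0, -1.0], [-0.001, -1.0, 0.0]]
force: [-0.5, -0.2, 3.6]
grip_width: 0.022
time_s: 15.25
eef_pos: [0.6281, -0.0426, 0.0974]
tool_rot: [[-1.0, 0.002, 0.0], [-0.0, -0.0, -1.0], [-0.002, -1.0, 0.0]]
force: [-2.2, -0.8, 9.6]
grip_width: 0.0221
```

Contact came at TCP z=0.0975 (0.0977 expected), so the foot rests on the table. Release and rise straight up.

```bash
python3 -m pendant '[[0,0,0,0,-0.06,0,0.9],[0,0,0,0,0,0,0.45],[0,0,0,0,0,0,0.45],[0,0,0,0,0,0,0.45],[0,0,0,0,-0.5,0,0.45],[0,0,0,0,-1,0,0.45],[0,0,0,0,-1,0,0.45]]'; python3 -m pendant '[[0,0,0,1,-0.4,0,0.4],[0,0,0,1,0,-0.3,0.4],[0,0,0,1,0,-0.3,0.4],[0,0,0,1,0,-0.3,0.4],[0,0,0,1,0,-0.3,0.4],[0,0,0,0,0,0,0.4],[0,0,0,0,0,0,0.4]]'
python3 - <<'E'
from h import *
s=sensors.sense();print(np.round(s['eef_pos'],4),s['force'],np.abs(s['joint_vel']).max())
im,info=snap('wrist','w13')
for c,st in blobs(im,(8,70,60),(24,255,255),15): print('o',np.round(c,1),st, onplane('wrist',[c],.046,info).round(4))
for c,st in blobs(im,(-8,120,100),(8,255,255),15): print('r',np.round(c,1),st, onplane('wrist',[c],.119,info).round(4))
E
```

```text
time_s: 16.12
eef_pos: [0.6272, -0.0425, 0.1742]
tool_rot: [[-1.0, 0.0, 0.001], [-0.001, 0.0, -1.0], [-0.0, -1.0, -0.0]]
force: [0.1, 0.6, 0.5]
grip_width: 0.0467
time_s: 17.0
eef_pos: [0.4782, -0.007, 0.1855]
tool_rot: [[-1.0, 0.002, 0.0], [-0.0, -0.001, -1.0], [-0.002, -1.0, 0.001]]
force: [0.2, 0.2, 0.1]
grip_width: 0.0515
[ 0.4782 -0.007   0.1855] [0.19417735 0.241345   0.14961175] 0.01718504315685229
o [298.6  11.2] [294   0  12  26 131] [[ 0.6272 -0.0228  0.046 ]]
o [330.7   9.2] [315   0  38  17 177] [[ 0.6287 -0.0473  0.046 ]]
o [435.4 136.8] [423 125  25  25 269] [[ 0.5332 -0.1385  0.046 ]]
o [192.9 154.5] [182 142  24  25 267] [[0.5184 0.0648 0.046 ]]
o [319.  258.3] [308 248  23  21 231] [[ 0.4243 -0.0442  0.046 ]]
o [ 19.9 350.3] [  9 349  24   4  74] [[0.3214 0.2579 0.046 ]]
```

View pics/w13.png

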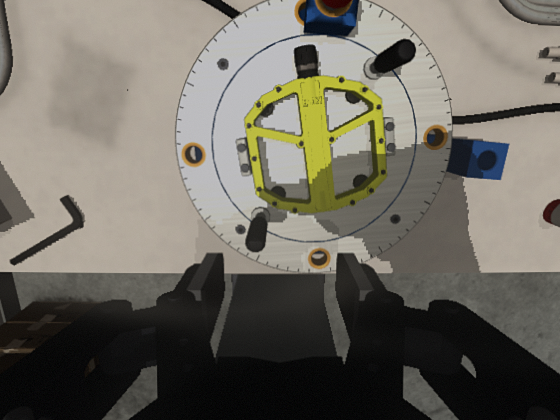

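The pin stands in the bracket (knob at (330,5)), the socket is empty, and handle a's top is at (256,240). Back to handle a.

```bash
python3 -m pendant '[[0,0,0,0.2,0,-0.29,0.4],[0,0,0,0.2,0.3,-0.29,0.4],[0,0,0,0,0.8,0,0.4],[0,0,0,0,0.3,0,0.4],[0,0,0,0,0,0,0.4],[0,0,0,0,0,0,0.4]]'
python3 - <<'E'
from h import *
s=sensors.sense();print(np.round(s['joints'],2),np.round(s['eef_pos'],4),s['force'],np.abs(s['joint_vel']).max())
im,info=snap('wrist','w14')
E
```

```text
time_s: 17.8
eef_pos: [0.4654, 0.0109, 0.1429]
tool_rot: [[-1.0, 0.001, 0.0], [-0.0, 0.0, -1.0], [-0.001, -1.0, -0.0]]
force: [0.3, -0.2, -0.2]
grip_width: 0.0513
[ 0.54  0.34 -0.72  2.07  0.3   0.83 -1.93] [0.4654 0.0109 0.1429] [ 0.28449864 -0.19155207 -0.18126693] 0.006815543625879661
```

View pics/w14.png

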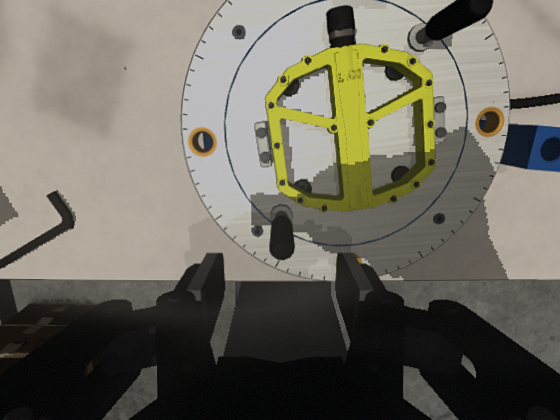

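Handle a (281,252) is centred between the fingers.

```bash
python3 -m pendant '[[0,0,0,0,0.9,0,0.4],[0,0,0,0,0.85,0,0.4],[0,0,0,0,0,0,0.4],[0,0,0,0,0,0,0.6],[0,0,0,0,0,0,0.75],[0,0,0,0,0,0,0.9],[0,0,0,0,0,0,0.9],[0,0,0,0,0,0,0.9]]' 50
python3 - <<'E'
from h import *
s=sensors.sense();print(np.round(s['eef_pos'],4),s['force'],np.abs(s['joint_vel']).max())
im,info=snap('wrist','w15')
P={}
for c,st in blobs(im,(8,70,60),(24,255,255),80):
    p=onplane('wrist',[c],.046,info)[0]; print(np.round(c,1),st,p.round(4))
E
```

```text
time_s: 18.85
eef_pos: [0.4662, 0.0105, 0.0912]
tool_rot: [[-1.0, 0.002, 0.0], [-0.0, -0.001, -1.0], [-0.002, -1.0, 0.001]]
force: [-0.4, -0.7, 7.4]
grip_width: 0.0126
[0.4662 0.0105 0.0912] [-0.44676915 -0.66930237  7.44756245] 0.002170932371078252
[543.3 125. ] [525 106  35  39 586] [ 0.5323 -0.1383  0.046 ]
[179.6 147.5] [162 129  37  38 607] [0.5193 0.065  0.046 ]
[359.4 290.9] [346 285  32  17 169] [ 0.4306 -0.0408  0.046 ]
[ 13.8 366.9] [  0 365  34   5 117] [0.3706 0.1938 0.046 ]
```

```bash
python3 -m pendant '[[0,0,0,-0.02,0,-0.026,0.9],[0,0,0,-0.02,0,-0.026,0.9],[0,0,0,-0.021,0,-0.026,0.9],[0,0,0,-0.021,0,-0.025,0.9],[0,0,0,-0.021,0,-0.025,0.9],[0,0,0,-0.022,0,-0.025,0.9]]';python3 -m pendant '[[0,0,0,-0.022,0,-0.025,0.9],[0,0,0,-0.022,0,-0.025,0.9]]'
python3 - <<'E'
from h import *
im,info=snap('wrist','w16')
H=[onplane('wrist',[c],.046,info)[0] for c,st in blobs(im,(8,70,60),(24,255,255),80) if c[1]<250]
d=max(H,key=lambda p:p[1])-min(H,key=lambda p:p[1]); print(len(H),np.linalg.norm(d),np.arctan2(d[1],d[0])-np.pi/2)
snap('scene','s16')
a=cv2.imread('pics/s16.png')[160:270,200:320]; cv2.imwrite('pics/s16z.png',cv2.resize(a,None,fx=5,fy=5,interpolation=cv2.INTER_CUBIC))
E
```

```text
time_s: 19.65
eef_pos: [0.4685, 0.0134, 0.0911]
tool_rot: [[-1.0, -0.001, -0.002], [0.002, -0.003, -1.0], [0.001, -1.0, 0.003]]
force: [-5.4, -5.1, 14.6]
grip_width: 0.0125
time_s: 19.9
eef_pos: [0.4705, 0.0152, 0.0911]
tool_rot: [[-1.0, 0.001, -0.002], [0.002, -0.002, -1.0], [-0.001, -1.0, 0.002]]
force: [-2.7, -3.6, 9.4]
grip_width: 0.0126
2 0.20249943852591615 -0.01830524742533224
```

View pics/s16z.png

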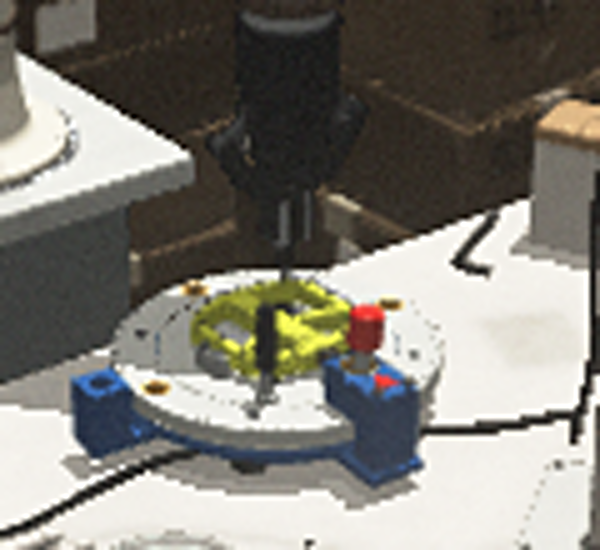

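The pin stands in the guide with its shank visible under the knob (367,330), not yet dropped. The hole is about 0.06 rad short. Easing on.

```bash
python3 -m pendant '[[0,0,0,-0.017,0,-0.018,0.9],[0,0,0,-0.017,0,-0.018,0.9],[0,0,0,-0.017,0,-0.018,0.9]]'; python3 -m pendant '[[0,0,0,-0.017,0,-0.018,0.9],[0,0,0,-0.017,0,-0.018,0.9]]';  python3 - <<'E'
from h import *
im,info=snap('wrist','w17')
H=[onplane('wrist',[c],.046,info)[0] for c,st in blobs(im,(8,70,60),(24,255,255),80) if c[1]<250]
d=max(H,key=lambda p:p[1])-min(H,key=lambda p:p[1]); print(len(H),np.linalg.norm(d),np.arctan2(d[1],d[0])-np.pi/2)
im,i=snap('scene','s17')
print(sensors.sense()['force'],[(c.round(1),st[1],st[3]) for c,st in blobs(im,(-8,120,100),(8,255,255),10) if 265<c[0]<285 and 210<c[1]<245])
im=cv2.cvtColor(cv2.imread('pics/s16.png'),cv2.COLOR_BGR2RGB)
print([(c.round(1),st[1],st[3]) for c,st in blobs(im,(-8,120,100),(8,255,255),10) if 265<c[0]<285 and 210<c[1]<245])
E
```

```text
time_s: 20.38
eef_pos: [0.4714, 0.0163, 0.0911]
tool_rot: [[-1.0, -0.001, -0.003], [0.003, -0.003, -1.0], [0.001, -1.0, 0.003]]
force: [-5.6, -5.8, 12.8]
grip_width: 0.0121
time_s: 20.62
eef_pos: [0.4721, 0.017, 0.0911]
tool_rot: [[-1.0, -0.001, -0.003], [0.003, -0.004, -1.0], [0.001, -1.0, 0.004]]
force: [-5.6, -6.2, 15.8]
grip_width: 0.0126
2 0.20224478891645456 -0.05090573643666829
[-3.38835509 -2.92085921 10.90955716] [(array([272.3, 226.2]), np.int32(222), np.int32(10))]
[(array([272.7, 224.9]), np.int32(221), np.int32(9))]
```

```bash
python3 -m pendant '[[0,0,0,-0.014,0,-0.014,0.9],[0,0,0,-0.014,0,-0.014,0.9],[0,0,0,-0.014,0,-0.014,0.9]]';  cat > chk.py <<'E'
from h import *
import sys
im,info=snap('wrist','w'+sys.argv[1])
H=[onplane('wrist',[c],.046,info)[0] for c,st in blobs(im,(8,70,60),(24,255,255),80) if c[1]<250]
d=max(H,key=lambda p:p[1])-min(H,key=lambda p:p[1]); print(len(H),np.linalg.norm(d),'hole ang',np.arctan2(d[1],d[0])-np.pi/2)
im,i=snap('scene','s'+sys.argv[1])
s=sensors.sense(); F=s['force'];print(s['eef_pos'],F,'tang',F[:2]@[.7,.714],[(c.round(1),st[1],st[3]) for c,st in blobs(im,(-8,120,100),(8,255,255),10) if 265<c[0]<285 and 210<c[1]<245])
cv2.imwrite(f'pics/s{sys.argv[1]}z.png',cv2.resize(cv2.cvtColor(im[160:270,200:320],cv2.COLOR_RGB2BGR),None,fx=5,fy=5,interpolation=cv2.INTER_CUBIC))
E
python3 chk.py 18
```

```text
time_s: 21.1
eef_pos: [0.4736, 0.0189, 0.0911]
tool_rot: [[-1.0, -0.001, -0.002], [0.002, -0.003, -1.0], [0.001, -1.0, 0.003]]
force: [-4.7, -6.0, 13.6]
grip_width: 0.0125
2 0.2014525529714036 hole ang -0.08651321528924893
[0.47358858 0.01887564 0.09108312] [-4.18787278 -3.42455224 12.33950273] tang -5.37664124602554 [(array([271.5, 229.2]), np.int32(225), np.int32(9))]
```

View pics/s18z.png

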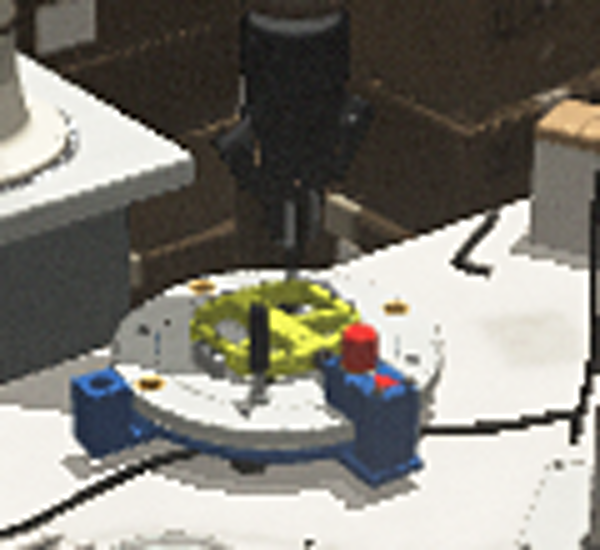

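The pin has dropped: the knob sits on the bracket at (358,348), 4.3 px (~14 mm) lower. Now I'll take up the play slowly and lean.

```bash
python3 -m pendant '[[0,0,0,-0.012,0,-0.012,0.9],[0,0,0,-0.012,0,-0.012,0.9],[0,0,0,0,0,0,0.9]]';  python3 -m pendant '[[0,0,0,-0.012,0,-0.012,0.9],[0,0,0,-0.012,0,-0.012,0.9],[0,0,0,0,0,0,0.9]]'; python3 chk.py 19
```

```text
time_s: 21.58
eef_pos: [0.474, 0.0193, 0.0911]
tool_rot: [[-1.0, -0.001, -0.003], [0.003, -0.003, -1.0], [0.001, -1.0, 0.003]]
force: [-6.4, -5.1, 14.8]
grip_width: 0.0127
time_s: 21.95
eef_pos: [0.4743, 0.0198, 0.091]
tool_rot: [[-1.0, -0.002, -0.002], [0.002, -0.004, -1.0], [0.002, -1.0, 0.004]]
force: [-7.0, -6.4, 15.7]
grip_width: 0.0122
2 0.2015119186860624 hole ang -0.10407380856081883
[0.4742811  0.01976958 0.09104429] [-6.98646986 -6.66024181 16.00884453] tang -9.645941556473245 [(array([271.5, 229. ]), np.int32(224), np.int32(10))]
```

```bash
python3 -m pendant '[[0,0,0,0,0,0,0.9],[0,0,0,0,0,0,0.9]]'; python3 chk.py 20;  python3 -m pendant '[[0,0,0,-0.008,0,-0.008,0.9],[0,0,0,0,0,0,0.9]]'; python3 chk.py 21
```

```text
time_s: 22.3
eef_pos: [0.4743, 0.0198, 0.0911]
tool_rot: [[-1.0, -0.002, -0.002], [0.002, -0.004, -1.0], [0.002, -1.0, 0.004]]
force: [-5.4, -5.0, 15.2]
grip_width: 0.0128
2 0.20150251982911063 hole ang -0.10435520946797627
[0.47430355 0.01973681 0.09104732] [-6.96040198 -5.97919078 14.56356357] tang -9.141423599904352 [(array([271.5, 229. ]), np.int32(224), np.int32(10))]
time_s: 22.65
eef_pos: [0.4743, 0.0198, 0.091]
tool_rot: [[-1.0, -0.003, -0.002], [0.002, -0.004, -1.0], [0.003, -1.0, 0.004]]
force: [-6.9, -6.2, 16.6]
grip_width: 0.0127
2 0.20162838664932234 hole ang -0.10442869534423949
[0.47428822 0.01977132 0.09103825] [-8.19777222 -6.92396322 16.66062819] tang -10.68215029491106 [(array([271.5, 229. ]), np.int32(224), np.int32(10))]
```

The table is held hard: the pose and angle stay constant as the command advances, with about 10 N tangential. Hold just over a second.

```bash
python3 -m pendant '[[0,0,0,-0.005,0,-0.005,0.9],[0,0,0,0,0,0,0.9],[0,0,0,0,0,0,0.9],[0,0,0,0,0,0,0.9],[0,0,0,0,0,0,0.9]]'; python3 -c "
from workcell import sensors;import numpy as np;s=sensors.sense();print(s['force'],s['force'][:2]@np.array([.7,.714]))"; python3 -m pendant '[[0,0,0,0,0,0,0.9],[0,0,0,0,0,0,0.9],[0,0,0,0,0,0,0.9],[0,0,0,0,0,0,0.9],[0,0,0,0,0,0,0.9],[0,0,0,0,0,0,0.9]]'; python3 chk.py 22
```

```text
time_s: 23.38
eef_pos: [0.4743, 0.0198, 0.091]
tool_rot: [[-1.0, -0.003, -0.002], [0.002, -0.005, -1.0], [0.003, -1.0, 0.005]]
force: [-7.2, -6.8, 15.9]
grip_width: 0.0125
[-7.1695897  -6.77798321 15.90788867] -9.858192802094381
time_s: 24.12
eef_pos: [0.4743, 0.0198, 0.091]
tool_rot: [[-1.0, -0.003, -0.002], [0.002, -0.005, -1.0], [0.003, -1.0, 0.005]]
force: [-7.1, -6.3, 15.9]
grip_width: 0.0125
2 0.20165168220213134 hole ang -0.10436495709655347
[0.47430575 0.01977765 0.09102755] [-8.39323195 -6.72790494 16.02656758] tang -10.678986495853831 [(array([271.5, 229. ]), np.int32(224), np.int32(10))]
```

Held at 9.9–10.7 N for about 1.5 s. Unload and release.

```bash
python3 -m pendant '[[0,0,0,0.016,0,0.016,0.9],[0,0,0,0.016,0,0.016,0.9],[0,0,0,0.016,0,0.016,0.9],[0,0,0,0,0,0,0.9]]'; python3 -m pendant '[[0,0,0,0,0,0,0.6],[0,0,0,0,0,0,0.4],[0,0,0,0,0,0,0.4],[0,0,0,0,-0.6,0,0.4],[0,0,0,0,-1,0,0.4],[0,0,0,0,-1,0,0.4],[0,0,0,0.6,-1,0,0.4],[0,0,0,0.6,0,0,0.4]]'; python3 -m pendant '[[0,0,0,0,0,0,0.4],[0,0,0,0,0,0,0.4],[0,0,0,0,0,0,0.4]]'
python3 - <<'E'
from h import *
s=sensors.sense();print(np.round(s['eef_pos'],4),s['force'])
im,info=snap('wrist','w23');snap('top','t23');im2,i2=snap('scene','s23')
H=[onplane('wrist',[c],.046,info)[0] for c,st in blobs(im,(8,70,60),(24,255,255),80) if c[1]<250];print(np.round(H,4))
z=[cv2.resize(cv2.cvtColor(im2[160:270,200:320],cv2.COLOR_RGB2BGR),(480,440)),cv2.resize(cv2.imread('pics/t23.png')[140:250,230:350],(300,275))]
z[1]=cv2.copyMakeBorder(z[1],0,165,0,0,cv2.BORDER_CONSTANT); cv2.imwrite('pics/f23.png',np.hstack(z))
print([(c.round(1),st) for c,st in blobs(im2,(-8,120,100),(8,255,255),10) if 200<c[0]<320 and 200<c[1]<250])
E
```

```text
time_s: 24.72
eef_pos: [0.4742, 0.0197, 0.0911]
tool_rot: [[-1.0, -0.0, -0.002], [0.002, -0.002, -1.0], [0.0, -1.0, 0.002]]
force: [-4.0, -3.1, 10.7]
grip_width: 0.0126
time_s: 25.72
eef_pos: [0.4399, 0.0218, 0.2011]
tool_rot: [[-1.0, 0.005, 0.001], [-0.001, -0.001, -1.0], [-0.005, -1.0, 0.001]]
force: [0.2, -0.7, -0.9]
grip_width: 0.0511
time_s: 26.1
eef_pos: [0.4388, 0.0213, 0.198]
tool_rot: [[-1.0, 0.0, 0.0], [-0.0, 0.001, -1.0], [-0.0, -1.0, -0.001]]
force: [0.3, 0.4, 0.3]
grip_width: 0.0513
[0.4388 0.0213 0.198 ] [0.27053265 0.38048405 0.31124047]
[[ 0.5358  0.0645  0.046 ]
 [ 0.5158 -0.1385  0.046 ]
 [ 0.4244 -0.0268  0.046 ]]
[(array([271.5, 229.1]), array([268, 224,   7,  10,  54], dtype=int32))]
```

View pics/w23.png

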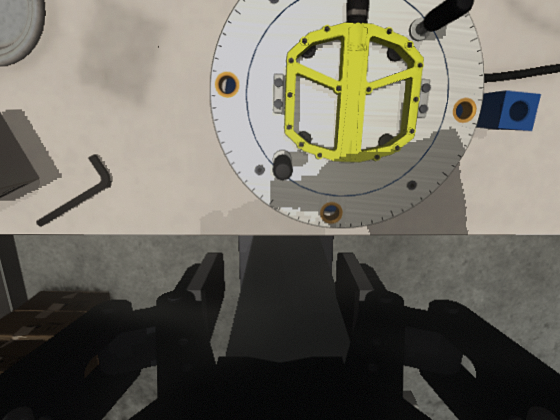

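View pics/f23.png

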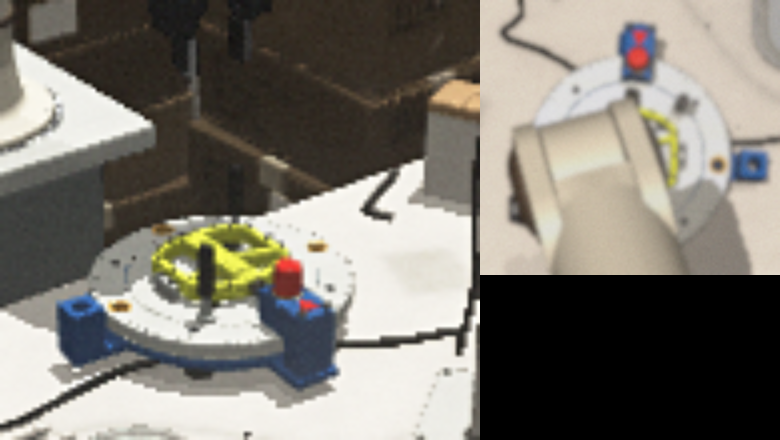

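The gripper is clear of everything. The knob sits flush on the bracket at (288,278), the three visible holes carry no red mark, and the bystanders are untouched. Handing in.

```bash
python3 -c "
from workcell import manip,sensors
print(manip.job_done(), sensors.sense()['time_s'])"
```

```text
the job is handed in; nothing more can be done
the job is handed in; nothing more can be done
```

The job is done and handed in at about 26 s of the 72 s allowed.

- **First turn:** I turned the table by handle a until the red-marked hole was about 0.15 rad short of the guide.
- **Pin placed:** I moved the pin from its socket into the guide hole. Its foot met the table within about 0.2 mm of the expected height.
- **Ease and drop:** I eased the table on in steps of 1 mm or less (at most about 8 mm/s at the handle). The knob then dropped about 4 pixels in the scene view, which is roughly the expected 14 mm, and it now sits on the bracket.
- **Lean:** I leaned on the handle with about 10 N along its path (readings 9.9 to 10.7 N) for about 1.5 s. The table angle and the arm's position stayed constant, so the pin holds it. I then backed off and let go.

**Last checks:** The knob is still down on the bracket, the gripper is clear and the wrist force is about zero. The three other holes are in view and none has the red mark, so the pin is in the right one. The things I could see on the bench look undisturbed.

**Disagreements:**
- The wrist and top cameras differed by 2 to 5 mm. I dealt with this by using relative moves and watching the force.
- While I held the handle the wrist force also showed 7 to 17 N upward, most of it there from closing the grip, well below the limits.

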